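# Set out the sauce jars by height on the dispatch rail

## Task

Set the four sauce jars out on the dark rail, one standing upright on the middle of each white round mark, in order of height: the tallest next to the blue end block, then down to the shortest at the other end. Put each jar down gently without dropping or toppling it, and leave the red bottle where it stands.

Things in the scene. Friction and masses are not known exactly. Their poses are not given: they have to be found in the camera images.
- jar_black_mid (a point): The tallest sauce jar: an upright straight round jar, 132 mm tall and 62 mm in diameter, terracotta red-brown body with a blank paper label, black lid of the same diameter. Loose, rigid, closed, up to 0.52 kg. The point is its centre, half-way up (66 mm above its underside); z is its upright axis.
- jar_green_mid (a point): The second tallest sauce jar: an upright straight round jar, 108 mm tall and 56 mm in diameter, green body with a blank paper label, green lid of the same diameter. Loose, rigid, closed, up to 0.37 kg. The point is its centre, half-way up (54 mm above its underside); z is its upright axis.
- jar_yellow_mid (a point): The second shortest sauce jar: an upright straight round jar, 84 mm tall and 50 mm in diameter, amber body with a blank paper label, yellow lid of the same diameter. Loose, rigid, closed, up to 0.24 kg. The point is its centre, half-way up (42 mm above its underside); z is its upright axis.
- jar_white_mid (a point): The shortest sauce jar: an upright straight round jar, 60 mm tall and 44 mm in diameter, white body with a blank paper label, white lid of the same diameter. Loose, rigid, closed, up to 0.13 kg. The point is its centre, half-way up (30 mm above its underside); z is its upright axis.
- mark1: The first of four alike white round marks in a row on the rail, counted from the robot's left (+y): a flat disc 74 mm in diameter painted on the fixed dark steel rail (100 mm wide, 500 mm long, its flat top 12 mm above the table). The origin is the mark's centre on the rail's top surface; x points across the rail, away from the robot, y along the row to the left, z up. Marks are 95 mm apart.
- mark2: The second of four alike white round marks in a row on the rail, counted from the robot's left (+y): a flat disc 74 mm in diameter painted on the fixed dark steel rail (100 mm wide, 500 mm long, its flat top 12 mm above the table). The origin is the mark's centre on the rail's top surface; x points across the rail, away from the robot, y along the row to the left, z up. Marks are 95 mm apart.
- mark3: The third of four alike white round marks in a row on the rail, counted from the robot's left (+y): a flat disc 74 mm in diameter painted on the fixed dark steel rail (100 mm wide, 500 mm long, its flat top 12 mm above the table). The origin is the mark's centre on the rail's top surface; x points across the rail, away from the robot, y along the row to the left, z up. Marks are 95 mm apart.
- mark4: The fourth of four alike white round marks in a row on the rail, counted from the robot's left (+y): a flat disc 74 mm in diameter painted on the fixed dark steel rail (100 mm wide, 500 mm long, its flat top 12 mm above the table). The origin is the mark's centre on the rail's top surface; x points across the rail, away from the robot, y along the row to the left, z up. Marks are 95 mm apart.
- blue_end: Blue end block fixed across one end of the rail (which end varies), 90 x 22 mm, 45 mm tall; the nearest mark's centre is 82.5 mm away along the row. A grey block of the same size (not listed) stands at the other end. The origin is the centre of its underside, on the rail's top; y runs along the row.
- bottle_mid (a point): Red bottle with a red cap, 62 mm in diameter and 170 mm tall, loose, standing among the jars; not to be moved. The point is its centre, 85 mm above its underside; z is its upright axis.
Not all that is in view belongs to the job. What is shaped like the part that bears jar_white_mid but green or turquoise is not meant.

How it is judged:
At the end, for the whole second after the job is handed in: Each jar stands upright (within 0.1 rad) and at rest on the rail, its centre within 15 mm of the centre of its mark: tallest on the mark next to the blue end block, then second tallest, second shortest and shortest in turn along the row; the red bottle stands upright within 30 mm of where it was (((horizontal distance between blue_end and mark1 below 0.15 m and horizontal distance between jar_black_mid and mark1 below 0.015 m and z of jar_black_mid in the frame of mark1 between 0.06 and 0.072 m and horizontal distance between jar_green_mid and mark2 below 0.015 m and z of jar_green_mid in the frame of mark2 between 0.048 and 0.06 m and horizontal distance between jar_yellow_mid and mark3 below 0.015 m and z of jar_yellow_mid in the frame of mark3 between 0.036 and 0.048 m and horizontal distance between jar_white_mid and mark4 below 0.015 m and z of jar_white_mid in the frame of mark4 between 0.024 and 0.036 m) or (horizontal distance between blue_end and mark4 below 0.15 m and horizontal distance between jar_black_mid and mark4 below 0.015 m and z of jar_black_mid in the frame of mark4 between 0.06 and 0.072 m and horizontal distance between jar_green_mid and mark3 below 0.015 m and z of jar_green_mid in the frame of mark3 between 0.048 and 0.06 m and horizontal distance between jar_yellow_mid and mark2 below 0.015 m and z of jar_yellow_mid in the frame of mark2 between 0.036 and 0.048 m and horizontal distance between jar_white_mid and mark1 below 0.015 m and z of jar_white_mid in the frame of mark1 between 0.024 and 0.036 m)) and angle between each of jar_black_mid, jar_green_mid, jar_yellow_mid, jar_white_mid, bottle_mid's own z axis and vertical below 0.1 rad and linear speed of each of jar_black, jar_green, jar_yellow, jar_white below 0.02 m/s and angular speed of each of jar_black, jar_green, jar_yellow, jar_white below 0.2 rad/s and distance of bottle_mid from where it was at the start of the episode below 0.03 m); the robot touches nothing.
It fails at once if a jar is dropped: it falls free of the fingers faster than 0.6 m/s (a drop of about 18 mm) ((linear speed of jar_black above 0.6 m/s and contact force between jar_black and the fingers below 0.05 N) or (linear speed of jar_green above 0.6 m/s and contact force between jar_green and the fingers below 0.05 N) or (linear speed of jar_yellow above 0.6 m/s and contact force between jar_yellow and the fingers below 0.05 N) or (linear speed of jar_white above 0.6 m/s and contact force between jar_white and the fingers below 0.05 N)).
It fails at once if a jar is tipped more than 60 degrees (angle between any of jar_black_mid, jar_green_mid, jar_yellow_mid, jar_white_mid's own z axis and vertical above 1.05 rad).
It fails at once if the red bottle is pushed more than 30 mm or tipped more than 0.4 rad (distance of bottle_mid from where it was at the start of the episode above 0.03 m or angle between bottle_mid's own z axis and vertical above 0.4 rad).
It also fails if it takes over 96 s, if anything falls off the work surface, if the arm or the gripper's body presses on something with over 40 N, if the wrist force passes 120 N, or if a joint passes its speed limit or range.

## Robot

A 6-joint arm with a two-finger parallel gripper is mounted at the origin on the work surface. World frame = base frame: x ahead of the robot, y to its left, z up, the work surface at z = 0. Lengths are in m, angles in rad, forces in N, time in s.
With the tool pointing down it reaches from about 0.375 to 0.9 m from the base axis. Payload 3.1 kg.
Tool frame: the origin (TCP) lies on the centre line of the jaws, within the pads' length; the fingertips stand 8 mm ahead of it and the grasp point (between the pads) lies 11 mm behind it; z points along the fingers, y is the line along which they close (so a half turn about z gives the same grasp; the last joint's range is limited). The gripper opens to 85 mm and grips with 20 to 120 N. Pads are 22 mm wide; open, the fingers measure 114 mm over their backs; the gripper's body (76 mm by 85 mm) begins 54 mm behind the grasp point. The pads swing forward as they close: fully open they stand 13 mm farther back than shut.
Start: joints at [0.975, 0.527, 1.433, -0, 1.181, -0.178], TCP at [0.254, 0.571, 0.239] pointing down, gripper open.
Joint ranges: [-3.08, 3.08], [-0.75, 2.2], [0.22, 2.44], [-1.43, 4.57], [0, 2.65], [-2.85, 2.85]. Speed limits (rad/s): [2.79, 2.79, 3.14, 3.14, 3.14, 3.14].

## Interface

Orientations are given as a unit quaternion [x, y, z, w].
In Python, from station import * gives the robot as it stands.
- The arm moves only by the tool play_rows, never from a script. Its argument "rows" is a list of rows, each a list of 3 entries, a list of its own where there are three numbers: the turn, a rotation vector about the tool's x, y, z in degrees, then the shift along the tool's x, y, z in mm, then the closure, from 0 (fully open) to 1 (shut). In form: [[[ax, ay, az], [dx, dy, dz], jaw], ...]. A call has 1 to 12 rows; each row shifts and turns the commanded pose from where the row before left it, along the tool's axes as they then stand; what a row does not reach is not made up. A row lasts 1/12 s, in which the tool goes at most 41.7 mm and 7.16 degrees, less where a joint would pass 70% of its speed; a pose out of reach is approached as far as the arm can. A call with a gripper value outside its range is refused whole. The fingers move at their own pace and stop on an object; "grip_force" is the grip in N (left out, the last holds). Time passes only in rows, so rows that do not move let the fingers close. It gives the time, the measured TCP pose, the force, the opening and the grip force at its end, in the units of the state.
- sense(): the state, without advancing time (a new reading comes with each control period).
- snapshot(name): name is "scene" or "side" or "wrist"; returns (picture, depth): 480x640x3 uint8, red, green, blue; 480x640 float32, m along the optical axis (not along the pixel's ray), 0 where there is no reading.
- get_calibration(name): a dict with "vfov" (degrees; the focal length in pixels is half the picture's height over the tangent of half this angle, whatever the lens; pixels are square), "cx", "cy" (the principal point, pixels), "xyz" and "attitude" of the camera in the world. Camera axes: x right, y down, z forward; pixel columns grow to the right and rows downward; lengths in m; the calibration is good to about 2 mm. A picture is of the moment at which its call begins: read the wrist's pose just before it. get_calibration takes no time and is no camera call; for the wrist camera it gives the pose at the moment of the call.
- sign_off(): hands the job in; it is judged then, once.
The state is a dict: "t": time; "q": joint angles; "qd": joint speeds; "tau": joint torques, N m; "tcp_pos": TCP position; "tool_rot": TCP orientation; "force": force on the tool from outside, world axes, zero at the start; "ft_torque": the same for the moment, N m; "finger_gap": opening from 0.0 (shut) to 1.0 (fully open); "gripper_force": force on a finger pad.
Only numpy, scipy, OpenCV 4.12 (cv2) and the standard library are available. Lean on these libraries where they do the work, as an engineer would, in place of code of your own. Each camera call takes 0.05 s, during which the arm holds its last target. There are 200 camera calls.

## Working session

There is one attempt and no reset: what is moved stays moved. The work goes in short steps, Python scripts to look and compute and a tool call to move; the robot and the scene stay as the last step left them, time stands still between calls to the robot, and variables do not carry over. Pictures are saved under pics/ and viewed, at most 14 in all, crops included, and the job is handed in when it is done.

Besides the shell and the picture viewer there is one more tool, called as name(argument=value, ...), one argument or row to a line, values as JSON. play_rows: Moves the arm, as the interface text tells. Its arguments: {"type":"object","properties":{"rows":{"type":"array","items":{"type":"array"}},"grip_force":{"type":"number"}},"required":["rows"]}

```bash
mkdir -p pics; ls; python3 - <<'E'
from station import *
import cv2,numpy as np
s=sense();print({k:np.round(v,3) for k,v in s.items()})
for n in("scene","side"):
    p,d=snapshot(n);c=get_calibration(n);print(n,c)
    cv2.imwrite(f"pics/{n}0.png",p[:,:,::-1]);np.save(f"{n}0_d.npy",d);np.save(f"{n}0_p.npy",p)
E
```

```text
pics
{'t': np.float64(0.0), 'q': array([ 0.974,  0.528,  1.434, -0.   ,  1.181, -0.179]), 'qd': array([ 0.001,  0.002,  0.002,  0.001, -0.   , -0.   ]), 'tau': array([-1.0000e-03, -4.4235e+01, -1.7802e+01, -0.0000e+00,  8.0000e-03,
       -0.0000e+00]), 'tcp_pos': array([0.253, 0.571, 0.238]), 'tool_rot': array([ 0.207,  0.978, -0.001, -0.   ]), 'force': array([-0.291,  0.519,  0.792]), 'ft_torque': array([-0.045, -0.056,  0.049]), 'gripper_force': np.float64(0.0), 'finger_gap': np.float64(1.002)}
scene {'vfov': 49.4906347766924, 'cx': 316.8435131225512, 'cy': 235.1842659550303, 'xyz': array([1.19201449, 0.06118166, 0.65846921]), 'attitude': array([ 0.59894938,  0.68653258, -0.30323887, -0.27924693])}
side {'vfov': 55.71480997204823, 'cx': 318.9649210652466, 'cy': 240.42339394711266, 'xyz': array([0.48100371, 0.51224398, 0.68973595]), 'attitude': array([-0.02713819,  0.94124374, -0.33653717,  0.008153  ])}
```

View pics/scene0.png

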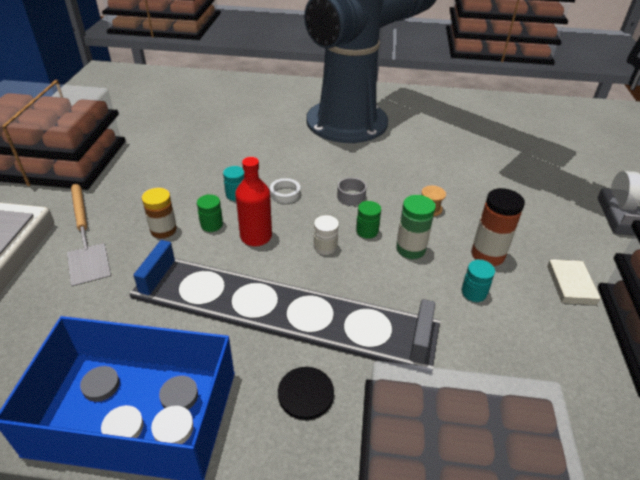

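View pics/side0.png

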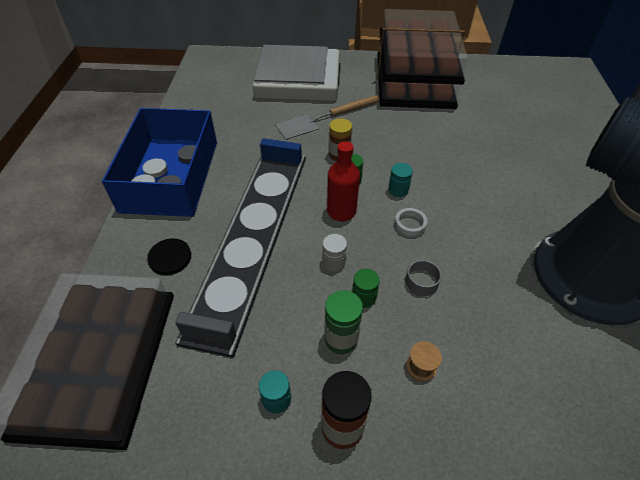

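Blue block is at the left end of the scene view (robot's −y), so the order is mark4 (201,288) black, mark3 (255,300) green, mark2 (310,313) yellow and mark1 (367,327) white.
- **Jars in the scene view:** black (497,228), green with label (415,226), yellow (160,212), white (326,235).
- **Could be mistaken for jars:** turquoise pots (235,184) and (478,281), small green pots without a label (209,213) and (368,219), orange pot (432,200), white ring (286,190), and lids in the blue box.

```bash
cat > h.py <<'E'
import numpy as np,cv2
from scipy.spatial.transform import Rotation as R
def rays(c,shape=(480,640)):
    f=240/np.tan(np.radians(c["vfov"])/2)
    v,u=np.mgrid[:shape[0],:shape[1]]
    return np.dstack([(u-c["cx"])/f,(v-c["cy"])/f,np.ones(shape)])@R.from_quat(c["attitude"]).as_matrix().T
def cloud(c,d): return c["xyz"]+rays(c)*d[...,None]
def onplane(c,u,v,z):
    r=rays(c)[int(round(v)),int(round(u))];return c["xyz"]+r*(z-c["xyz"][2])/r[2]
E
python3 - <<'E'
from station import *
from h import *
J={'black':(.132,(497,203),(346,396)),'green':(.108,(418,207),(343,306)),'yellow':(.084,(157,197),(341,128)),'white':(.060,(326,224),(335,243)),
'sgreen1':(None,(369,208),(366,279)),'sgreen2':(None,(209,202),None),'turqA':(None,(480,268),(275,383)),'orange':(None,(433,191),(425,354)),'turqB':(None,(235,174),(401,172)),'bottle':(None,None,None)}
for i,n in enumerate(("scene","side")):
    c=get_calibration(n);p=np.load(n+"0_p.npy");d=np.load(n+"0_d.npy");P=cloud(c,d)
    hsv=cv2.cvtColor(p,cv2.COLOR_RGB2HSV)
    for k,v in J.items():
        q=v[1+i]
        if q is None: continue
        z=v[0] or np.median(P[q[1]-2:q[1]+3,q[0]-2:q[0]+3,2])
        # blob: connected pixels near lid-top height
        m=((abs(P[...,2]-z)<.007)&(d>0)).astype(np.uint8)
        _,l=cv2.connectedComponents(m);b=l==l[q[1],q[0]]
        (x,y),r=cv2.minEnclosingCircle(P[b][:,:2].astype(np.float32))
        print(n,k,'plane',onplane(c,*q,z)[:2].round(3),'z',round(float(np.median(P[b][:,2])),3),'circ',round(x,3),round(y,3),'d',round(2*r*1e3))
    m=((hsv[...,0]<5)|(hsv[...,0]>175))&(hsv[...,1]>200)&(hsv[...,2]>90)&(P[...,2]>.02)&(P[...,2]<.1)&(d>0)
    q=P[m];print(n,'bottle pts',len(q),q.min(0).round(3),q.max(0).round(3))
    w=(hsv[...,1]<60)&(hsv[...,2]>120)&(abs(P[...,2]-.012)<.008)&(d>0)
    nn,l,st,ce=cv2.connectedComponentsWithStats(w.astype(np.uint8))
    for j in range(1,nn):
        if st[j,4]>300: print(n,'mark',ce[j].round(),st[j,4],onplane(c,*ce[j],.012).round(4))
E
```

```text
scene black plane [0.471 0.283] z 0.132 circ 0.457 0.299 d 65
scene green plane [0.471 0.155] z 0.108 circ 0.462 0.157 d 59
scene yellow plane [ 0.482 -0.309] z 0.084 circ 0.48 -0.313 d 51
scene white plane [ 0.483 -0.001] z 0.06 circ 0.482 -0.002 d 46
scene sgreen1 plane [0.425 0.073] z 0.06 circ 0.423 0.073 d 49
scene sgreen2 plane [ 0.453 -0.224] z 0.06 circ 0.451 -0.227 d 47
scene turqA plane [0.556 0.262] z 0.06 circ 0.557 0.263 d 46
scene orange plane [0.328 0.198] z 0.042 circ 0.331 0.197 d 52
scene turqB plane [ 0.357 -0.198] z 0.06 circ 0.35 -0.204 d 47
scene bottle pts 1019 [ 0.472 -0.158  0.02 ] [ 0.503 -0.105  0.1  ]
scene mark [243. 292.] 3217 [ 0.6214 -0.1226  0.012 ]
scene mark [575. 281.] 1391 [0.5133 0.4389 0.012 ]
scene mark [310. 313.] 1389 [ 0.6503 -0.0059  0.012 ]
scene mark [284. 330.] 902 [ 0.69   -0.0412  0.012 ]
scene mark [368. 327.] 1484 [0.6654 0.0881 0.012 ]
scene mark [ 98. 381.] 693 [ 0.8164 -0.2853  0.012 ]
side black plane [0.458 0.303] z 0.132 circ 0.458 0.3 d 62
side green plane [0.464 0.159] z 0.108 circ 0.464 0.158 d 57
side yellow plane [ 0.478 -0.301] z 0.084 circ 0.48 -0.31 d 52
side white plane [0.479 0.001] z 0.06 circ 0.482 0.0 d 45
side sgreen1 plane [0.425 0.075] z 0.06 circ 0.425 0.075 d 45
side turqA plane [0.556 0.263] z 0.06 circ 0.559 0.265 d 44
side orange plane [0.334 0.197] z 0.042 circ 0.334 0.199 d 49
side turqB plane [ 0.351 -0.194] z 0.059 circ 0.351 -0.201 d 46Traceback (most recent call last):
  File "<stdin>", line 18, in <module>
    return umr_minimum(a, axis, None, out, keepdims, initial, where)
ValueError: zero-size array to reduction operation minimum which has no identity
```

play_rows(
  rows=[
    [[0, 0, 6.84], [0, 0, 0], 0],
    [[0, 0, 6.84], [0, 0, 0], 0],
    [[0, 0, 6.84], [0, 0, 0], 0],
    [[0, 0, 6.84], [0, 0, 0], 0],
    [[0, 0, 6.84], [0, 0, 0], 0],
    [[0, 0, 6.84], [0, 0, 0], 0],
    [[0, 0, 6.84], [0, 0, 0], 0],
    [[0, 0, 6.84], [0, 0, 0], 0],
    [[0, 0, 6.84], [0, 0, 0], 0],
    [[0, 0, 6.84], [0, 0, 0], 0],
    [[0, 0, 6.84], [0, 0, 0], 0],
    [[0, 0, 0], [0, 0, 0], 0],
  ],
  grip_force=40,
)

```text
t: 1.1
tcp_pos: [0.2533, 0.5709, 0.2388]
tool_rot: [0.762, 0.648, -0.001, 0.0]
force: [-0.4, -0.3, 0.2]
finger_gap: 0.997
gripper_force: 0.0
```

```bash
cat > go.py <<'E'
import sys
from station import *
from h import *
s=sense();t=[float(a) for a in sys.argv[1:4]]
M=R.from_quat(s["tool_rot"]).as_matrix()
print('t',round(float(s["t"]),2),'tcp',s["tcp_pos"].round(4),'gap',round(float(s["finger_gap"]),3),'F',s["force"].round(1))
print('toolx',M[:,0].round(3),'tooly',M[:,1].round(3),'tool z',M[:,2].round(3))
print('shift mm',((np.array(t)-s["tcp_pos"])@M*1e3).round(1))
E
python3 go.py .482 -.001 .2
python3 - <<'E'
from h import *
from station import *
c=get_calibration("side");p=np.load("side0_p.npy")
for u,v in((271,184),(258,216),(243,253),(226,295)):print(onplane(c,u,v,.012).round(4))
for q,h in (((343,204),.05),((343,175),.1)): print(onplane(c,*q,h))
E
```

```text
t 1.1 tcp [0.2533 0.5709 0.2388] gap 0.997 F [-0.4 -0.3  0.2]
toolx [ 0.161  0.987 -0.001] tooly [ 0.987 -0.161 -0.001] tool z [-0.001 -0.001 -1.   ]
shift mm [-527.4  318.    39.2]
[ 0.6222 -0.1929  0.012 ]
[ 0.6369 -0.0989  0.012 ]
[ 0.6517 -0.0035  0.012 ]
[0.6664 0.0908 0.012 ]
[ 0.46721184 -0.10593165  0.05      ]
[ 0.47005354 -0.13409555  0.1       ]
```

play_rows(
  rows=[
    [[0, 0, 0], [-31, 18.7, 0], 0],
    [[0, 0, 0], [-31, 18.7, 0], 0],
    [[0, 0, 0], [-31, 18.7, 0], 0],
    [[0, 0, 0], [-31, 18.7, 0], 0],
    [[0, 0, 0], [-31, 18.7, 0], 0],
    [[0, 0, 0], [-31, 18.7, 0], 0],
    [[0, 0, 0], [-31, 18.7, 0], 0],
    [[0, 0, 0], [-31, 18.7, 0], 0],
    [[0, 0, 0], [-31, 18.7, 0], 0],
    [[0, 0, 0], [-31, 18.7, 0], 0],
    [[0, 0, 0], [-31, 18.7, 0], 0],
  ],
)

```text
t: 2.02
tcp_pos: [0.4024, 0.2001, 0.2393]
tool_rot: [0.76, 0.65, -0.0, -0.0]
force: [1.3, 0.6, -1.0]
finger_gap: 1.002
gripper_force: 0.0
```

play_rows(
  rows=[
    [[0, 0, 0], [-31, 18.7, 5], 0],
    [[0, 0, 0], [-31, 18.7, 5], 0],
    [[0, 0, 0], [-31, 18.7, 5], 0],
    [[0, 0, 0], [-31, 18.7, 5], 0],
    [[0, 0, 0], [-31, 18.7, 5], 0],
    [[0, 0, 0], [-31, 18.7, 5], 0],
    [[0, 0, 0], [0, 0, 0], 0],
    [[0, 0, 0], [0, 0, 0], 0],
    [[0, 0, 0], [0, 0, 0], 0],
  ],
)

```text
t: 2.77
tcp_pos: [0.4826, 0.0005, 0.209]
tool_rot: [0.761, 0.649, -0.0, -0.001]
force: [-0.1, 0.4, 0.5]
finger_gap: 1.003
gripper_force: 0.0
```

```bash
python3 go.py .482 -.001 .2; python3 - <<'E'
from station import *
from h import *
c=get_calibration("wrist");p,d=snapshot("wrist");print(c)
cv2.imwrite("pics/w1.png",p[:,:,::-1]);P=cloud(c,d)
hsv=cv2.cvtColor(p,cv2.COLOR_RGB2HSV)
m=(abs(P[...,2]-.06)<.006)&(d>0)
n,l,st,ce=cv2.connectedComponentsWithStats(m.astype(np.uint8))
for j in range(1,n):
    if st[j,4]>500:
        b=l==j;print(ce[j].round(),st[j,4],cv2.minEnclosingCircle(P[b][:,:2].astype(np.float32)),'hsv',np.median(hsv[b],0))
E
```

```text
t 2.77 tcp [0.4826 0.0005 0.209 ] gap 1.003 F [-0.1  0.4  0.5]
toolx [0.159 0.987 0.   ] tooly [ 0.987 -0.159 -0.002] tool z [-0.002  0.001 -1.   ]
shift mm [-1.6 -0.4  9. ]
{'vfov': 71.42367658339212, 'cx': 325.2018603266945, 'cy': 237.9168083800687, 'xyz': array([0.49380573, 0.06811955, 0.34364587]), 'attitude': array([ 0.98780598, -0.07893205, -0.0119791 ,  0.13366215])}
[241. 149.] 2265 ((0.4235728085041046, 0.07637778669595718), 0.02209595963358879) hsv [ 66. 169. 114.]
[322. 225.] 1887 ((0.47964197397232056, 0.0016657249070703983), 0.022037291899323463) hsv [108.   5. 247.]
```

View pics/w1.png

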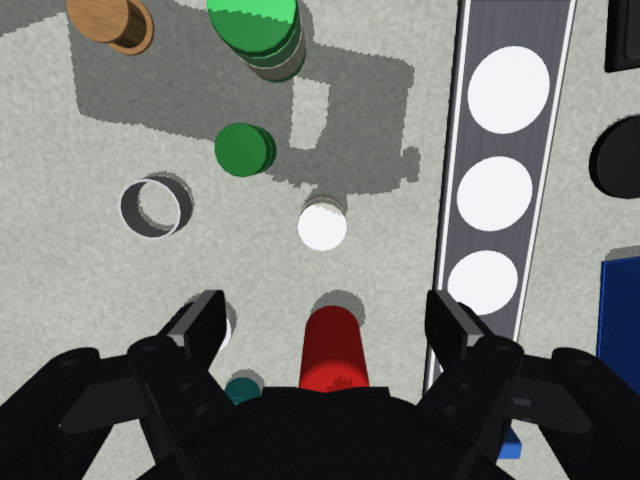

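The wrist view shows the white-lidded jar at (322,225), the plain green pot at (242,149) and the turquoise pot at (240,390). The white jar at about (0.481, 0.000) is the right one, so I'll go down and grip it.

play_rows(
  rows=[
    [[0, 0, 0], [-0.5, -1, 28], 0],
    [[0, 0, 0], [0, 0, 28], 0],
    [[0, 0, 0], [0, 0, 28], 0],
    [[0, 0, 0], [0, 0, 28], 0],
    [[0, 0, 0], [0, 0, 28], 0],
    [[0, 0, 0], [0, 0, 20], 0],
    [[0, 0, 0], [0, 0, 12], 0],
    [[0, 0, 0], [0, 0, 10], 0],
    [[0, 0, 0], [0, 0, 0], 0],
    [[0, 0, 0], [0, 0, 0], 0],
  ],
)

```text
t: 3.65
tcp_pos: [0.4821, 0.0008, 0.0274]
tool_rot: [0.761, 0.649, -0.0, -0.0]
force: [1.0, 0.3, -0.5]
finger_gap: 1.002
gripper_force: 0.0
```

play_rows(
  rows=[
    [[0, 0, 0], [0, 0, 0], 0.3],
    [[0, 0, 0], [0, 0, 0], 0.4],
    [[0, 0, 0], [0, 0, 0], 0.5],
    [[0, 0, 0], [0, 0, 0], 0.6],
    [[0, 0, 0], [0, 0, 0], 0.8],
    [[0, 0, 0], [0, 0, 0], 1],
    [[0, 0, 0], [0, 0, 0], 1],
    [[0, 0, 0], [0, 0, 0], 1],
    [[0, 0, 0], [0, 0, 0], 1],
    [[0, 0, 0], [0, 0, 0], 1],
  ],
  grip_force=30,
)

```text
t: 4.48
tcp_pos: [0.4823, -0.0001, 0.0283]
tool_rot: [0.761, 0.648, 0.0, 0.0]
force: [-2.0, 1.7, 5.4]
finger_gap: 0.516
gripper_force: 29.9
```

```bash
python3 go.py .666 .089 .041
```

```text
t 4.48 tcp [ 4.823e-01 -1.000e-04  2.830e-02] gap 0.516 F [-2.   1.7  5.4]
toolx [0.16  0.987 0.   ] tooly [ 0.987 -0.16   0.001] tool z [ 0.001 -0.    -1.   ]
shift mm [117.2 167.1 -12.6]
```

play_rows(
  rows=[
    [[0, 0, 0], [0, 0, -10], 1],
    [[0, 0, 0], [0, 0, -20], 1],
    [[0, 0, 0], [0, 0, -25], 1],
    [[0, 0, 0], [0, 0, -25], 1],
    [[0, 0, 0], [15, 21, 0], 1],
    [[0, 0, 0], [20, 29, 0], 1],
    [[0, 0, 0], [20, 29, 0], 1],
    [[0, 0, 0], [20, 29, 0], 1],
    [[0, 0, 0], [20, 29, 0], 1],
    [[0, 0, 0], [15, 21, 0], 1],
    [[0, 0, 0], [7, 9, 0], 1],
    [[0, 0, 0], [0, 0, 0], 1],
  ],
)

```text
t: 5.48
tcp_pos: [0.6685, 0.0901, 0.108]
tool_rot: [0.761, 0.649, 0.002, 0.001]
force: [-0.1, 0.4, -0.9]
finger_gap: 0.507
gripper_force: 30.9
```

play_rows(
  rows=[
    [[0, 0, 0], [0, 0, 20], 1],
    [[0, 0, 0], [0, 0, 20], 1],
    [[0, 0, 0], [0, 0, 10], 1],
    [[0, 0, 0], [0, 0, 6], 1],
    [[0, 0, 0], [0, 0, 4], 1],
    [[0, 0, 0], [0, 0, 2], 1],
    [[0, 0, 0], [0, 0, 0], 1],
    [[0, 0, 0], [0, 0, 0], 1],
  ],
)

```text
t: 6.15
tcp_pos: [0.6663, 0.0887, 0.0461]
tool_rot: [0.761, 0.648, 0.001, 0.0]
force: [1.1, -0.1, -0.4]
finger_gap: 0.513
gripper_force: 30.9
```

```bash
python3 go.py .666 .089 .041; cat > wr.py <<'E'
import sys
from station import *
from h import *
# wrist: fit circles at given heights; white marks at z=.012
c=get_calibration("wrist");p,d=snapshot("wrist");P=cloud(c,d)
if len(sys.argv)>2: cv2.imwrite(sys.argv[2],p[:,:,::-1])
hsv=cv2.cvtColor(p,cv2.COLOR_RGB2HSV)
for z in map(float,sys.argv[1].split(',')):
    m=(abs(P[...,2]-z)<.005)&(d>0)
    if z<.02: m&=(hsv[...,1]<60)&(hsv[...,2]>150)
    n,l,st,ce=cv2.connectedComponentsWithStats(m.astype(np.uint8))
    for j in range(1,n):
        if st[j,4]>500:
            b=l==j;(x,y),r=cv2.minEnclosingCircle(P[b][:,:2].astype(np.float32))
            if r<.06: print('z',z,ce[j].round(),st[j,4],'xy',round(x,4),round(y,4),'d',round(2e3*r,1),'hsv',np.median(hsv[b],0))
E
python3 wr.py .012,.072 pics/w2.png
```

```text
t 6.15 tcp [0.6663 0.0887 0.0461] gap 0.513 F [ 1.1 -0.1 -0.4]
toolx [0.16  0.987 0.   ] tooly [ 0.987 -0.16   0.001] tool z [ 0.001 -0.    -1.   ]
shift mm [ 0.3 -0.4  5.1]
z 0.012 [237. 215.] 1269 xy 0.6244 0.1257 d 85.7 hsv [ 45.   3. 220.]
z 0.012 [412. 214.] 1291 xy 0.7168 0.1115 d 84.3 hsv [ 45.   2. 225.]
z 0.012 [270. 173.] 2293 xy 0.6464 0.1435 d 46.7 hsv [111.  20. 154.]
z 0.012 [324. 242.] 5374 xy 0.666 0.0897 d 74.6 hsv [ 30.   5. 245.]
z 0.072 [621. 139.] 9500 xy 0.7737 0.1417 d 85.7 hsv [  9.  45. 181.]
z 0.072 [326. 301.] 2198 xy 0.6677 0.0966 d 70.8 hsv [ 30.  14. 147.]
```

play_rows(
  rows=[
    [[0, 0, 0], [1, 0, 2], 1],
    [[0, 0, 0], [0, 0, 1.5], 1],
    [[0, 0, 0], [0, 0, 1], 1],
    [[0, 0, 0], [0, 0, 0], 1],
    [[0, 0, 0], [0, 0, 0], 1],
  ],
)

```text
t: 6.62
tcp_pos: [0.6659, 0.0898, 0.0407]
tool_rot: [0.761, 0.648, -0.0, -0.0]
force: [-0.1, 0.4, -1.3]
finger_gap: 0.507
gripper_force: 30.9
```

play_rows(
  rows=[
    [[0, 0, 0], [0, 0, 0.8], 1],
    [[0, 0, 0], [0, 0, 0], 1],
    [[0, 0, 0], [0, 0, 0], 0.45],
    [[0, 0, 0], [0, 0, 0], 0.35],
    [[0, 0, 0], [0, 0, 0], 0.2],
    [[0, 0, 0], [0, 0, 0], 0],
    [[0, 0, 0], [0, 0, 0], 0],
    [[0, 0, 0], [0, 0, 0], 0],
    [[0, 0, 0], [0, 0, -20], 0],
    [[0, 0, 0], [0, 0, -35], 0],
    [[0, 0, 0], [0, 0, -35], 0],
    [[0, 0, 0], [0, 0, -35], 0],
  ],
)

```text
t: 7.62
tcp_pos: [0.6655, 0.0898, 0.1658]
tool_rot: [0.761, 0.648, -0.001, -0.001]
force: [0.9, 1.1, -0.3]
finger_gap: 1.001
gripper_force: 0.0
```

play_rows(
  rows=[
    [[0, 0, 0], [0, 0, -35], 0],
    [[0, 0, 0], [0, 0, -15], 0],
    [[0, 0, 0], [0, 0, 0], 0],
  ],
)

```text
t: 7.87
tcp_pos: [0.669, 0.0898, 0.2208]
tool_rot: [0.761, 0.648, 0.004, 0.004]
force: [-0.3, -0.3, 0.7]
finger_gap: 1.005
gripper_force: 0.0
```

```bash
python3 go.py .48 -.311 .22;python3 wr.py .012,.072 pics/w2.png
```

```text
t 7.87 tcp [0.669  0.0898 0.2208] gap 1.005 F [-0.3 -0.3  0.7]
toolx [0.159 0.987 0.001] tooly [ 0.987 -0.159  0.011] tool z [ 0.011 -0.    -1.   ]
shift mm [-425.8 -122.7   -1.1]
z 0.012 [321. 205.] 1830 xy 0.666 0.088 d 77.7 hsv [ 90.   6. 236.]
z 0.012 [321. 297.] 3263 xy 0.6505 -0.0049 d 77.1 hsv [ 90.   1. 254.]
z 0.012 [321. 368.] 2453 xy 0.6357 -0.0982 d 76.3 hsv [ 90.   1. 254.]
z 0.072 [24. 24.] 619 xy 0.4685 0.2829 d 44.7 hsv [ 30.  23. 102.]
z 0.072 [ 91. 180.] 502 xy 0.4665 0.1601 d 54.8 hsv [65. 90. 85.]
z 0.072 [320. 225.] 1884 xy 0.6665 0.0911 d 43.9 hsv [ 90.   1. 254.]
```

White stands on mark1, within about 3 mm of its centre. Yellow is next.

play_rows(
  rows=[
    [[0, 0, 0], [-36, -9, 0], 0],
    [[0, 0, 0], [-36, -9, 0], 0],
    [[0, 0, 0], [-36, -9, 0], 0],
    [[0, 0, 0], [-36, -9, 0], 0],
    [[0, 0, 0], [-36, -9, 0], 0],
    [[0, 0, 0], [-36, -9, 0], 0],
    [[0, 0, 0], [-36, -9, 0], 0],
    [[0, 0, 0], [-36, -9, 0], 0],
    [[0, 0, 0], [-36, -9, 0], 0],
    [[0, 0, 0], [-36, -9, 0], 0],
    [[0, 0, 0], [-36, -9, 0], 0],
  ],
)

```text
t: 8.83
tcp_pos: [0.5029, -0.2859, 0.2128]
tool_rot: [0.761, 0.648, -0.0, -0.002]
force: [0.6, 0.3, -0.3]
finger_gap: 0.999
gripper_force: 0.0
```

play_rows(
  rows=[
    [[0, 0, 0], [-20, -13, 0], 0],
    [[0, 0, 0], [-10, -10, 0], 0],
    [[0, 0, 0], [0, 0, 0], 0],
    [[0, 0, 0], [0, 0, 0], 0],
    [[0, 0, 0], [0, 0, 0], 0],
  ],
)

```text
t: 9.25
tcp_pos: [0.4776, -0.3097, 0.2143]
tool_rot: [0.761, 0.649, 0.0, -0.001]
force: [0.2, -0.4, 0.1]
finger_gap: 0.999
gripper_force: 0.0
```

```bash
python3 go.py .48 -.311 .05;python3 wr.py .060,.084 pics/w3.png
```

```text
t 9.25 tcp [ 0.4776 -0.3097  0.2143] gap 0.999 F [ 0.2 -0.4  0.1]
toolx [0.159 0.987 0.002] tooly [ 0.987 -0.159 -0.001] tool z [-0.001  0.002 -1.   ]
shift mm [ -1.1   2.8 164.3]
z 0.06 [150. 123.] 2383 xy 0.3481 -0.201 d 44.8 hsv [ 89. 175. 220.]
z 0.06 [276. 131.] 2243 xy 0.4497 -0.2243 d 43.8 hsv [ 66. 165. 129.]
z 0.06 [469. 160.] 2549 xy 0.6079 -0.272 d 90.2 hsv [108. 183. 211.]
z 0.084 [327. 232.] 2758 xy 0.4784 -0.3103 d 49.8 hsv [ 30. 140. 249.]
z 0.084 [121. 461.] 883 xy 0.2343 -0.5178 d 76.4 hsv [120.  27.  18.]
```

View pics/w3.png

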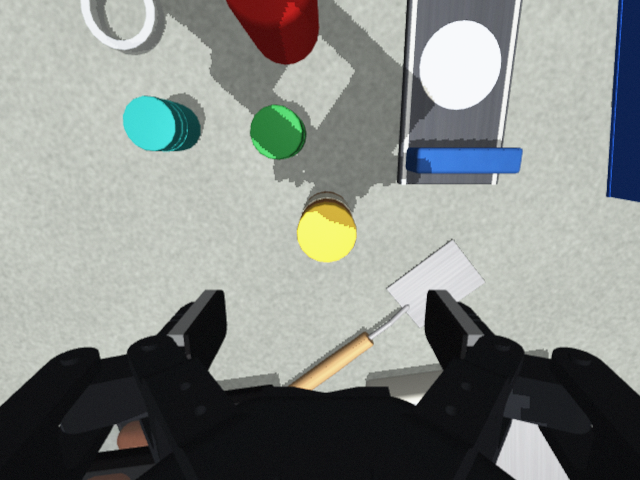

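The yellow-lidded jar at (327,232) is at about (0.479, −0.310), right under the gripper. The fingers clear the green pot at (276,131).

play_rows(
  rows=[
    [[0, 0, 0], [-0.5, 1, 28], 0],
    [[0, 0, 0], [0, 0, 28], 0],
    [[0, 0, 0], [0, 0, 28], 0],
    [[0, 0, 0], [0, 0, 28], 0],
    [[0, 0, 0], [0, 0, 26], 0],
    [[0, 0, 0], [0, 0, 16], 0],
    [[0, 0, 0], [0, 0, 12], 0],
    [[0, 0, 0], [0, 0, 8], 0],
    [[0, 0, 0], [0, 0, 0], 0],
    [[0, 0, 0], [0, 0, 0], 0],
  ],
)

```text
t: 10.13
tcp_pos: [0.4791, -0.3117, 0.0413]
tool_rot: [0.761, 0.649, 0.0, 0.0]
force: [0.3, 0.3, 0.3]
finger_gap: 0.998
gripper_force: 0.0
```

play_rows(
  rows=[
    [[0, 0, 0], [0, 0, 0], 0.2],
    [[0, 0, 0], [0, 0, 0], 0.3],
    [[0, 0, 0], [0, 0, 0], 0.4],
    [[0, 0, 0], [0, 0, 0], 0.5],
    [[0, 0, 0], [0, 0, 0], 0.7],
    [[0, 0, 0], [0, 0, 0], 1],
    [[0, 0, 0], [0, 0, 0], 1],
    [[0, 0, 0], [0, 0, 0], 1],
    [[0, 0, 0], [0, 0, 0], 1],
  ],
  grip_force=40,
)

```text
t: 10.88
tcp_pos: [0.4788, -0.3124, 0.0422]
tool_rot: [0.761, 0.648, 0.0, 0.001]
force: [-0.6, 0.6, 6.5]
finger_gap: 0.576
gripper_force: 41.4
```

```bash
python3 go.py .6505 -.0045 .052
```

```text
t 10.88 tcp [ 0.4788 -0.3124  0.0422] gap 0.576 F [-0.6  0.6  6.5]
toolx [ 0.16   0.987 -0.001] tooly [ 0.987 -0.16   0.001] tool z [ 0.001 -0.001 -1.   ]
shift mm [331.4 120.4 -10. ]
```

play_rows(
  rows=[
    [[0, 0, 0], [0, 0, -10], 1],
    [[0, 0, 0], [0, 0, -20], 1],
    [[0, 0, 0], [0, 0, -30], 1],
    [[0, 0, 0], [0, 0, -30], 1],
    [[0, 0, 0], [0, 14, -10], 1],
    [[0, 0, 0], [0, 22, 0], 1],
    [[0, 0, 0], [5, 24, 0], 1],
    [[0, 0, 0], [14, 24, 0], 1],
    [[0, 0, 0], [22, 20, 0], 1],
    [[0, 0, 0], [28, 12, 0], 1],
    [[0, 0, 0], [32, 4, 0], 1],
    [[0, 0, 0], [34, 0, 0], 1],
  ],
)

```text
t: 11.88
tcp_pos: [0.6197, -0.1974, 0.1412]
tool_rot: [0.762, 0.648, 0.0, 0.001]
force: [1.3, -0.2, -1.4]
finger_gap: 0.577
gripper_force: 41.8
```

play_rows(
  rows=[
    [[0, 0, 0], [34, 0, 0], 1],
    [[0, 0, 0], [34, 0, 0], 1],
    [[0, 0, 0], [34, 0, 0], 1],
    [[0, 0, 0], [34, 0, 0], 1],
    [[0, 0, 0], [30, 0, 0], 1],
    [[0, 0, 0], [20, 0, 0], 1],
    [[0, 0, 0], [10, 0, 0], 1],
    [[0, 0, 0], [0, 0, 0], 1],
    [[0, 0, 0], [0, 0, 0], 1],
    [[0, 0, 0], [0, 0, 0], 1],
  ],
)

```text
t: 12.72
tcp_pos: [0.6496, -0.0058, 0.1411]
tool_rot: [0.762, 0.648, -0.0, 0.0]
force: [-0.0, -0.7, -0.9]
finger_gap: 0.579
gripper_force: 41.8
```

```bash
python3 go.py .6505 -.006 .0545;python3 wr.py .012,.072
```

```text
t 12.72 tcp [ 0.6496 -0.0058  0.1411] gap 0.579 F [-0.  -0.7 -0.9]
toolx [ 0.161  0.987 -0.001] tooly [ 0.987 -0.161 -0.   ] tool z [-0.    -0.001 -1.   ]
shift mm [ 0.   0.9 86.6]
z 0.012 [326. 121.] 3539 xy 0.6658 0.0896 d 75.3 hsv [ 30.   5. 246.]
z 0.012 [327. 214.] 3791 xy 0.6509 -0.0047 d 75.6 hsv [ 30.   6. 242.]
z 0.012 [ 22. 366.] 533 xy 0.3483 -0.0886 d 45.6 hsv [ 54.   6. 165.]
z 0.072 [562.  16.] 4350 xy 0.8035 0.1102 d 77.7 hsv [  8.  44. 164.]
z 0.072 [327.  91.] 4916 xy 0.6662 0.0905 d 44.0 hsv [ 30.   5. 245.]
z 0.072 [587. 344.] 1027 xy 0.8197 -0.0986 d 76.0 hsv [111. 206. 113.]
```

play_rows(
  rows=[
    [[0, 0, 0], [0, 1, 20], 1],
    [[0, 0, 0], [0, 0, 22], 1],
    [[0, 0, 0], [0, 0, 20], 1],
    [[0, 0, 0], [0, 0, 10], 1],
    [[0, 0, 0], [0, 0, 6], 1],
    [[0, 0, 0], [0, 0, 4], 1],
    [[0, 0, 0], [0, 0, 2], 1],
    [[0, 0, 0], [0, 0, 0], 1],
    [[0, 0, 0], [0, 0, 1], 1],
    [[0, 0, 0], [0, 0, 1], 1],
    [[0, 0, 0], [0, 0, 0], 1],
    [[0, 0, 0], [0, 0, 0], 1],
  ],
)

```text
t: 13.77
tcp_pos: [0.6509, -0.0044, 0.0555]
tool_rot: [0.761, 0.648, 0.0, 0.0]
force: [0.2, -0.4, -1.9]
finger_gap: 0.571
gripper_force: 41.8
```

play_rows(
  rows=[
    [[0, 0, 0], [0, 0, 1], 1],
    [[0, 0, 0], [0, 0, 0.7], 1],
    [[0, 0, 0], [0, 0, 0], 1],
    [[0, 0, 0], [0, 0, 0], 1],
  ],
)

```text
t: 14.1
tcp_pos: [0.651, -0.0044, 0.0542]
tool_rot: [0.761, 0.648, 0.0, 0.0]
force: [-1.5, 0.7, 5.5]
finger_gap: 0.578
gripper_force: 42.2
```

Contact shows as Fz 5.5 N, so I'll release and back off.

play_rows(
  rows=[
    [[0, 0, 0], [0, 0, 0], 0.4],
    [[0, 0, 0], [0, 0, 0], 0.3],
    [[0, 0, 0], [0, 0, 0], 0.15],
    [[0, 0, 0], [0, 0, 0], 0],
    [[0, 0, 0], [0, 0, 0], 0],
    [[0, 0, 0], [0, 0, 0], 0],
    [[0, 0, 0], [0, 0, -20], 0],
    [[0, 0, 0], [0, 0, -35], 0],
    [[0, 0, 0], [0, 0, -35], 0],
    [[0, 0, 0], [0, 0, -35], 0],
    [[0, 0, 0], [0, 0, -35], 0],
    [[0, 0, 0], [0, 0, -20], 0],
  ],
)

```text
t: 15.1
tcp_pos: [0.6524, -0.0047, 0.2379]
tool_rot: [0.761, 0.648, 0.002, 0.003]
force: [1.4, 0.1, 0.4]
finger_gap: 1.002
gripper_force: 0.0
```

```bash
python3 go.py .463 .158 .24;python3 wr.py .096,.108,.072
```

```text
t 15.1 tcp [ 0.6524 -0.0047  0.2379] gap 1.002 F [1.4 0.1 0.4]
toolx [ 0.159  0.987 -0.   ] tooly [ 0.987 -0.159  0.006] tool z [ 0.006 -0.001 -1.   ]
shift mm [ 130.5 -212.9   -3.5]
z 0.096 [67. 66.] 611 xy 0.4672 0.1565 d 54.3 hsv [ 67. 142.  81.]
z 0.096 [323. 226.] 2569 xy 0.6512 -0.0027 d 50.4 hsv [ 30. 132. 252.]
z 0.108 [30. 54.] 4777 xy 0.4625 0.1597 d 56.4 hsv [ 67. 168. 144.]
z 0.072 [89. 72.] 553 xy 0.4639 0.159 d 55.8 hsv [65. 92. 76.]
z 0.072 [322. 111.] 2182 xy 0.6663 0.091 d 44.1 hsv [ 30.   7. 232.]
z 0.072 [616. 327.] 728 xy 0.9264 -0.1604 d 99.5 hsv [111. 206.  88.]
```

play_rows(
  rows=[
    [[0, 0, 0], [18, -29, 0], 0],
    [[0, 0, 0], [18, -29, 0], 0],
    [[0, 0, 0], [18, -29, 0], 0],
    [[0, 0, 0], [18, -29, 0], 0],
    [[0, 0, 0], [18, -29, 0], 0],
    [[0, 0, 0], [18, -29, 0], 0],
    [[0, 0, 0], [15, -25, 0], 0],
    [[0, 0, 0], [8, -14, 0], 0],
    [[0, 0, 0], [0, 0, 0], 0],
    [[0, 0, 0], [0, 0, 0], 0],
    [[0, 0, 0], [0, 0, 0], 0],
  ],
)

```text
t: 16.07
tcp_pos: [0.4631, 0.1583, 0.2335]
tool_rot: [0.762, 0.648, 0.001, 0.001]
force: [-0.2, -0.9, 0.8]
finger_gap: 0.999
gripper_force: 0.0
```

```bash
python3 go.py .463 .159 .055;python3 wr.py .108,.06 pics/w4.png
```

```text
t 16.07 tcp [0.4631 0.1583 0.2335] gap 0.999 F [-0.2 -0.9  0.8]
toolx [0.16  0.987 0.   ] tooly [ 0.987 -0.16   0.002] tool z [ 0.002 -0.    -1.   ]
shift mm [  0.7  -0.6 178.5]
z 0.108 [323. 231.] 3581 xy 0.4618 0.16 d 55.8 hsv [ 68. 139. 228.]
z 0.06 [413.  81.] 2248 xy 0.5569 0.2666 d 44.4 hsv [ 90. 163. 237.]
z 0.06 [554. 169.] 2184 xy 0.679 0.1708 d 91.0 hsv [108.  15. 181.]
z 0.06 [300. 303.] 1348 xy 0.4233 0.0766 d 44.5 hsv [ 66. 156. 222.]
```

play_rows(
  rows=[
    [[0, 0, 0], [1, -1, 28], 0],
    [[0, 0, 0], [0, 0, 28], 0],
    [[0, 0, 0], [0, 0, 28], 0],
    [[0, 0, 0], [0, 0, 28], 0],
    [[0, 0, 0], [0, 0, 26], 0],
    [[0, 0, 0], [0, 0, 16], 0],
    [[0, 0, 0], [0, 0, 12], 0],
    [[0, 0, 0], [0, 0, 7], 0],
    [[0, 0, 0], [0, 0, 0], 0],
    [[0, 0, 0], [0, 0, 0], 0],
  ],
)

```text
t: 16.95
tcp_pos: [0.4614, 0.1594, 0.0601]
tool_rot: [0.762, 0.648, 0.0, 0.0]
force: [1.6, -0.3, 0.6]
finger_gap: 1.005
gripper_force: 0.0
```

play_rows(
  rows=[
    [[0, 0, 0], [0, 0, 0], 0.1],
    [[0, 0, 0], [0, 0, 0], 0.2],
    [[0, 0, 0], [0, 0, 0], 0.3],
    [[0, 0, 0], [0, 0, 0], 0.4],
    [[0, 0, 0], [0, 0, 0], 0.6],
    [[0, 0, 0], [0, 0, 0], 1],
    [[0, 0, 0], [0, 0, 0], 1],
    [[0, 0, 0], [0, 0, 0], 1],
    [[0, 0, 0], [0, 0, 0], 1],
  ],
  grip_force=50,
)

```text
t: 17.7
tcp_pos: [0.4613, 0.16, 0.0614]
tool_rot: [0.761, 0.648, 0.001, 0.001]
force: [0.4, -0.7, 6.4]
finger_gap: 0.647
gripper_force: 49.1
```

```bash
python3 go.py .636 -.0985 .2
```

```text
t 17.7 tcp [0.4613 0.16   0.0614] gap 0.647 F [ 0.4 -0.7  6.4]
toolx [0.159 0.987 0.   ] tooly [ 0.987 -0.159  0.002] tool z [ 0.002  0.    -1.   ]
shift mm [-227.4  213.9 -138.2]
```

play_rows(
  rows=[
    [[0, 0, 0], [0, 0, -10], 1],
    [[0, 0, 0], [0, 0, -20], 1],
    [[0, 0, 0], [0, 0, -30], 1],
    [[0, 0, 0], [0, 0, -30], 1],
    [[0, 0, 0], [-8, 8, -20], 1],
    [[0, 0, 0], [-16, 15, -10], 1],
    [[0, 0, 0], [-24, 22, 0], 1],
    [[0, 0, 0], [-26, 25, 0], 1],
    [[0, 0, 0], [-26, 25, 0], 1],
    [[0, 0, 0], [-26, 25, 0], 1],
    [[0, 0, 0], [-26, 25, 0], 1],
    [[0, 0, 0], [-26, 25, 0], 1],
  ],
)

```text
t: 18.7
tcp_pos: [0.5997, -0.044, 0.1804]
tool_rot: [0.761, 0.648, -0.0, -0.001]
force: [0.2, 1.1, -3.6]
finger_gap: 0.644
gripper_force: 51.1
```

play_rows(
  rows=[
    [[0, 0, 0], [-24, 22, 0], 1],
    [[0, 0, 0], [-17, 15, 0], 1],
    [[0, 0, 0], [-8, 7, 0], 1],
    [[0, 0, 0], [0, 0, 0], 1],
    [[0, 0, 0], [0, 0, 0], 1],
    [[0, 0, 0], [0, 0, 0], 1],
  ],
)

```text
t: 19.2
tcp_pos: [0.6338, -0.0963, 0.1799]
tool_rot: [0.761, 0.649, -0.001, -0.002]
force: [0.7, -0.4, -2.1]
finger_gap: 0.644
gripper_force: 51.1
```

```bash
python3 go.py .636 -.0985 .0734;python3 wr.py .012,.072,.096
```

```text
t 19.2 tcp [ 0.6338 -0.0963  0.1799] gap 0.644 F [ 0.7 -0.4 -2.1]
toolx [0.158 0.987 0.001] tooly [ 0.987 -0.158 -0.003] tool z [-0.003  0.002 -1.   ]
shift mm [ -2.    2.9 106.5]
z 0.012 [329.  18.] 2265 xy 0.6645 0.0799 d 72.6 hsv [  0.   0. 255.]
z 0.012 [326. 139.] 1648 xy 0.6507 -0.0043 d 75.2 hsv [ 30.   4. 247.]
z 0.012 [330. 208.] 2605 xy 0.6357 -0.0982 d 75.8 hsv [ 30.   5. 244.]
z 0.072 [151. 294.] 581 xy 0.4741 -0.129 d 60.5 hsv [  1. 210. 127.]
z 0.096 [330. 100.] 5434 xy 0.6514 -0.0029 d 50.2 hsv [ 27. 162. 245.]
z 0.096 [131. 304.] 660 xy 0.4785 -0.1211 d 55.3 hsv [  1. 211. 128.]
```

play_rows(
  rows=[
    [[0, 0, 0], [-1, 1.5, 20], 1],
    [[0, 0, 0], [-1, 1, 25], 1],
    [[0, 0, 0], [0, 0, 25], 1],
    [[0, 0, 0], [0, 0, 14], 1],
    [[0, 0, 0], [0, 0, 8], 1],
    [[0, 0, 0], [0, 0, 6], 1],
    [[0, 0, 0], [0, 0, 4], 1],
    [[0, 0, 0], [0, 0, 2], 1],
    [[0, 0, 0], [0, 0, 0], 1],
    [[0, 0, 0], [0, 0, 1], 1],
    [[0, 0, 0], [0, 0, 0], 1],
    [[0, 0, 0], [0, 0, 0], 1],
  ],
)

```text
t: 20.25
tcp_pos: [0.6381, -0.1008, 0.076]
tool_rot: [0.761, 0.648, 0.0, 0.0]
force: [0.0, 0.2, -3.0]
finger_gap: 0.644
gripper_force: 51.1
```

play_rows(
  rows=[
    [[0, 0, 0], [2, -2, 1], 1],
    [[0, 0, 0], [0, 0, 1], 1],
    [[0, 0, 0], [0, 0, 0.7], 1],
    [[0, 0, 0], [0, 0, 0], 1],
    [[0, 0, 0], [0, 0, 0.7], 1],
    [[0, 0, 0], [0, 0, 0], 1],
    [[0, 0, 0], [0, 0, 0], 1],
  ],
)

```text
t: 20.83
tcp_pos: [0.6358, -0.0981, 0.0734]
tool_rot: [0.761, 0.648, -0.0, -0.0]
force: [-1.8, 1.1, 8.1]
finger_gap: 0.645
gripper_force: 52.0
```

play_rows(
  rows=[
    [[0, 0, 0], [0, 0, 0], 0.33],
    [[0, 0, 0], [0, 0, 0], 0.25],
    [[0, 0, 0], [0, 0, 0], 0.1],
    [[0, 0, 0], [0, 0, 0], 0],
    [[0, 0, 0], [0, 0, 0], 0],
    [[0, 0, 0], [0, 0, 0], 0],
    [[0, 0, 0], [0, 0, -20], 0],
    [[0, 0, 0], [0, 0, -35], 0],
    [[0, 0, 0], [0, 0, -35], 0],
    [[0, 0, 0], [0, 0, -35], 0],
    [[0, 0, 0], [0, 0, -35], 0],
    [[0, 0, 0], [0, 0, -25], 0],
  ],
)

```text
t: 21.83
tcp_pos: [0.637, -0.0986, 0.2605]
tool_rot: [0.761, 0.648, 0.001, 0.002]
force: [-0.0, 0.1, 0.6]
finger_gap: 1.0
gripper_force: 0.0
```

```bash
python3 go.py .458 .30 .25;python3 wr.py .12,.096
```

```text
t 21.83 tcp [ 0.637  -0.0986  0.2605] gap 1.0 F [-0.   0.1  0.6]
toolx [ 0.159  0.987 -0.001] tooly [ 0.987 -0.159  0.004] tool z [ 0.004 -0.001 -1.   ]
shift mm [ 365.  -240.3    9.2]
z 0.12 [324. 228.] 3227 xy 0.6361 -0.0982 d 55.9 hsv [ 70. 121. 249.]
z 0.12 [154. 286.] 920 xy 0.4694 -0.1319 d 49.6 hsv [  1. 211. 218.]
z 0.096 [323. 110.] 2861 xy 0.6514 -0.0026 d 50.0 hsv [ 25. 167. 236.]
```

Green is on mark3. Black is last.

play_rows(
  rows=[
    [[0, 0, 0], [31, -20, 0], 0],
    [[0, 0, 0], [31, -20, 0], 0],
    [[0, 0, 0], [31, -20, 0], 0],
    [[0, 0, 0], [31, -20, 0], 0],
    [[0, 0, 0], [31, -20, 0], 0],
    [[0, 0, 0], [31, -20, 0], 0],
    [[0, 0, 0], [31, -20, 0], 0],
    [[0, 0, 0], [31, -20, 0], 0],
    [[0, 0, 0], [31, -20, 0], 0],
    [[0, 0, 0], [31, -20, 0], 0],
    [[0, 0, 0], [31, -20, 0], 0],
    [[0, 0, 0], [16, -12, 0], 0],
  ],
)

```text
t: 22.88
tcp_pos: [0.4619, 0.2942, 0.2567]
tool_rot: [0.761, 0.649, 0.0, -0.001]
force: [0.0, -0.6, 0.3]
finger_gap: 1.001
gripper_force: 0.0
```

play_rows(
  rows=[
    [[0, 0, 0], [8, -8, 0], 0],
    [[0, 0, 0], [0, 0, 0], 0],
    [[0, 0, 0], [0, 0, 0], 0],
    [[0, 0, 0], [0, 0, 0], 0],
  ],
)

```text
t: 23.22
tcp_pos: [0.4581, 0.2992, 0.2568]
tool_rot: [0.762, 0.648, -0.0, 0.0]
force: [0.0, 0.4, 0.4]
finger_gap: 0.997
gripper_force: 0.0
```

```bash
python3 go.py .458 .30 .08;python3 wr.py .132 pics/w5.png
```

```text
t 23.22 tcp [0.4581 0.2992 0.2568] gap 0.997 F [0.  0.4 0.4]
toolx [ 0.161  0.987 -0.001] tooly [ 0.987 -0.161  0.   ] tool z [ 0.    -0.001 -1.   ]
shift mm [  0.9  -0.3 176.8]
z 0.132 [322. 230.] 4426 xy 0.4561 0.3018 d 61.9 hsv [130.  16.  30.]
```

play_rows(
  rows=[
    [[0, 0, 0], [1, -1, 28], 0],
    [[0, 0, 0], [0, 0, 28], 0],
    [[0, 0, 0], [0, 0, 28], 0],
    [[0, 0, 0], [0, 0, 28], 0],
    [[0, 0, 0], [0, 0, 26], 0],
    [[0, 0, 0], [0, 0, 16], 0],
    [[0, 0, 0], [0, 0, 12], 0],
    [[0, 0, 0], [0, 0, 7], 0],
    [[0, 0, 0], [0, 0, 0], 0],
    [[0, 0, 0], [0, 0, 0], 0],
  ],
)

```text
t: 24.1
tcp_pos: [0.4573, 0.3008, 0.084]
tool_rot: [0.762, 0.648, 0.0, 0.0]
force: [-0.2, 0.6, -0.7]
finger_gap: 1.002
gripper_force: 0.0
```

play_rows(
  rows=[
    [[0, 0, 0], [0, 0, 0], 0.1],
    [[0, 0, 0], [0, 0, 0], 0.15],
    [[0, 0, 0], [0, 0, 0], 0.2],
    [[0, 0, 0], [0, 0, 0], 0.3],
    [[0, 0, 0], [0, 0, 0], 0.5],
    [[0, 0, 0], [0, 0, 0], 1],
    [[0, 0, 0], [0, 0, 0], 1],
    [[0, 0, 0], [0, 0, 0], 1],
    [[0, 0, 0], [0, 0, 0], 1],
  ],
  grip_force=60,
)

```text
t: 24.85
tcp_pos: [0.4564, 0.3016, 0.0851]
tool_rot: [0.761, 0.648, 0.0, 0.0]
force: [-2.2, -0.5, 6.0]
finger_gap: 0.712
gripper_force: 59.8
```

```bash
python3 go.py .621 -.1925 .24
```

```text
t 24.85 tcp [0.4564 0.3016 0.0851] gap 0.712 F [-2.2 -0.5  6. ]
toolx [0.159 0.987 0.   ] tooly [ 0.987 -0.159  0.001] tool z [ 0.001  0.    -1.   ]
shift mm [-461.6  241.1 -154.9]
```

play_rows(
  rows=[
    [[0, 0, 0], [0, 0, -8], 1],
    [[0, 0, 0], [0, 0, -18], 1],
    [[0, 0, 0], [0, 0, -28], 1],
    [[0, 0, 0], [0, 0, -32], 1],
    [[0, 0, 0], [0, 0, -32], 1],
    [[0, 0, 0], [-8, 4, -20], 1],
    [[0, 0, 0], [-16, 8, -12], 1],
    [[0, 0, 0], [-24, 13, 0], 1],
    [[0, 0, 0], [-30, 16, 0], 1],
    [[0, 0, 0], [-30, 16, 0], 1],
    [[0, 0, 0], [-30, 16, 0], 1],
    [[0, 0, 0], [-30, 16, 0], 1],
  ],
)

```text
t: 25.85
tcp_pos: [0.5167, 0.12, 0.2337]
tool_rot: [0.761, 0.649, -0.001, -0.001]
force: [0.6, 0.2, -5.1]
finger_gap: 0.715
gripper_force: 62.1
```

play_rows(
  rows=[
    [[0, 0, 0], [-30, 16, 0], 1],
    [[0, 0, 0], [-30, 16, 0], 1],
    [[0, 0, 0], [-30, 16, 0], 1],
    [[0, 0, 0], [-30, 16, 0], 1],
    [[0, 0, 0], [-30, 16, 0], 1],
    [[0, 0, 0], [-30, 15, 0], 1],
    [[0, 0, 0], [-30, 15, 0], 1],
    [[0, 0, 0], [-28, 14, 0], 1],
    [[0, 0, 0], [-20, 10, 0], 1],
    [[0, 0, 0], [-15, 8, 0], 1],
    [[0, 0, 0], [-8, 4, 0], 1],
    [[0, 0, 0], [0, 0, 0], 1],
  ],
)

```text
t: 26.85
tcp_pos: [0.6168, -0.1811, 0.2332]
tool_rot: [0.762, 0.647, -0.0, -0.0]
force: [-0.1, 0.6, -5.5]
finger_gap: 0.711
gripper_force: 62.2
```

play_rows(
  rows=[
    [[0, 0, 0], [0, 0, 0], 1],
    [[0, 0, 0], [0, 0, 0], 1],
  ],
)

```text
t: 27.02
tcp_pos: [0.6159, -0.1775, 0.2335]
tool_rot: [0.761, 0.649, -0.0, -0.001]
force: [0.1, -0.3, -5.2]
finger_gap: 0.71
gripper_force: 62.2
```

```bash
python3 go.py .621 -.1925 .0971;python3 wr.py .012,.096,.12
```

```text
t 27.02 tcp [ 0.6159 -0.1775  0.2335] gap 0.71 F [ 0.1 -0.3 -5.2]
toolx [0.159 0.987 0.001] tooly [ 0.987 -0.159 -0.002] tool z [-0.002  0.002 -1.   ]
shift mm [-14.2   7.7 136.3]
z 0.012 [333.  43.] 2025 xy 0.651 -0.0039 d 75.8 hsv [ 30.   3. 249.]
z 0.096 [336.  10.] 1252 xy 0.6499 -0.0118 d 45.9 hsv [ 30. 115. 255.]
z 0.12 [336. 126.] 4987 xy 0.636 -0.0981 d 56.1 hsv [ 68. 148. 202.]
z 0.12 [137. 205.] 1337 xy 0.4693 -0.1325 d 50.1 hsv [  1. 207. 236.]
```

play_rows(
  rows=[
    [[0, 0, 0], [-7, 3.5, 0], 1],
    [[0, 0, 0], [-7, 3.5, 0], 1],
    [[0, 0, 0], [0, 0, 15], 1],
    [[0, 0, 0], [0, 0, 25], 1],
    [[0, 0, 0], [0, 0, 25], 1],
    [[0, 0, 0], [0, 0, 25], 1],
    [[0, 0, 0], [0, 0, 18], 1],
    [[0, 0, 0], [0, 0, 10], 1],
    [[0, 0, 0], [0, 0, 6], 1],
    [[0, 0, 0], [0, 0, 4], 1],
    [[0, 0, 0], [0, 0, 0], 1],
    [[0, 0, 0], [0, 0, 0], 1],
  ],
)

```text
t: 28.07
tcp_pos: [0.6224, -0.1947, 0.107]
tool_rot: [0.761, 0.648, 0.0, 0.001]
force: [0.5, -0.1, -4.3]
finger_gap: 0.711
gripper_force: 62.2
```

```bash
python3 go.py .6205 -.192 .0971;python3 wr.py .012 pics/w6.png
```

```text
t 28.07 tcp [ 0.6224 -0.1947  0.107 ] gap 0.711 F [ 0.5 -0.1 -4.3]
toolx [ 0.159  0.987 -0.001] tooly [ 0.987 -0.159  0.002] tool z [ 0.002 -0.001 -1.   ]
shift mm [ 2.4 -2.4  9.9]
z 0.012 [323. 145.] 1185 xy 0.6344 -0.114 d 67.8 hsv [ 30.   4. 249.]
```

play_rows(
  rows=[
    [[0, 0, 0], [1, -1, 3], 1],
    [[0, 0, 0], [1, -1, 2], 1],
    [[0, 0, 0], [0, 0, 2], 1],
    [[0, 0, 0], [0, 0, 1], 1],
    [[0, 0, 0], [0, 0, 0], 1],
    [[0, 0, 0], [0, 0, 0.8], 1],
    [[0, 0, 0], [0, 0, 0], 1],
    [[0, 0, 0], [0, 0, 0.8], 1],
    [[0, 0, 0], [0, 0, 0], 1],
    [[0, 0, 0], [0, 0, 0], 1],
  ],
)

```text
t: 28.95
tcp_pos: [0.62, -0.192, 0.0972]
tool_rot: [0.761, 0.648, 0.0, 0.0]
force: [-1.5, 1.1, 2.2]
finger_gap: 0.709
gripper_force: 62.7
```

Contact: Fz went from −4.3 to +2.2 N. I'll release, rise and check.

play_rows(
  rows=[
    [[0, 0, 0], [0, 0, 0], 0.27],
    [[0, 0, 0], [0, 0, 0], 0.2],
    [[0, 0, 0], [0, 0, 0], 0.1],
    [[0, 0, 0], [0, 0, 0], 0],
    [[0, 0, 0], [0, 0, 0], 0],
    [[0, 0, 0], [0, 0, 0], 0],
    [[0, 0, 0], [0, 0, -15], 0],
    [[0, 0, 0], [0, 0, -35], 0],
    [[0, 0, 0], [0, 0, -35], 0],
    [[0, 0, 0], [0, 0, -35], 0],
    [[0, 0, 0], [0, 0, -30], 0],
    [[0, 0, 0], [0, 0, -15], 0],
  ],
)

```text
t: 29.95
tcp_pos: [0.6218, -0.1928, 0.2663]
tool_rot: [0.761, 0.648, 0.002, 0.004]
force: [0.5, -0.3, 0.7]
finger_gap: 0.999
gripper_force: 0.0
```

play_rows(
  rows=[
    [[0, 0, 0], [0, 0, 0], 0],
    [[0, 0, 0], [0, 0, 0], 0],
    [[0, 0, 0], [0, 0, 0], 0],
  ],
)

```text
t: 30.2
tcp_pos: [0.619, -0.1915, 0.2597]
tool_rot: [0.761, 0.648, -0.001, -0.001]
force: [-0.5, 1.9, -0.5]
finger_gap: 1.002
gripper_force: 0.0
```

```bash
python3 go.py .62 -.19 .3;python3 wr.py .144,.12,.096,.072; python3 -c "
from station import *;import cv2
p,d=snapshot('scene');cv2.imwrite('pics/s9.png',p[:,:,::-1])"
```

```text
t 30.2 tcp [ 0.619  -0.1915  0.2597] gap 1.002 F [-0.5  1.9 -0.5]
toolx [0.16  0.987 0.001] tooly [ 0.987 -0.16  -0.003] tool z [-0.003  0.001 -1.   ]
shift mm [  1.7   0.7 -40.3]
z 0.144 [327. 236.] 4690 xy 0.6196 -0.192 d 62.1 hsv [135.  10.  77.]
z 0.12 [328. 110.] 4240 xy 0.6361 -0.0984 d 55.9 hsv [ 68. 147. 190.]
z 0.12 [146. 185.] 1128 xy 0.4692 -0.1323 d 50.0 hsv [  0. 209. 227.]
z 0.096 [328.   7.] 738 xy 0.6496 -0.0148 d 43.5 hsv [ 30. 126. 254.]
```

View pics/s9.png

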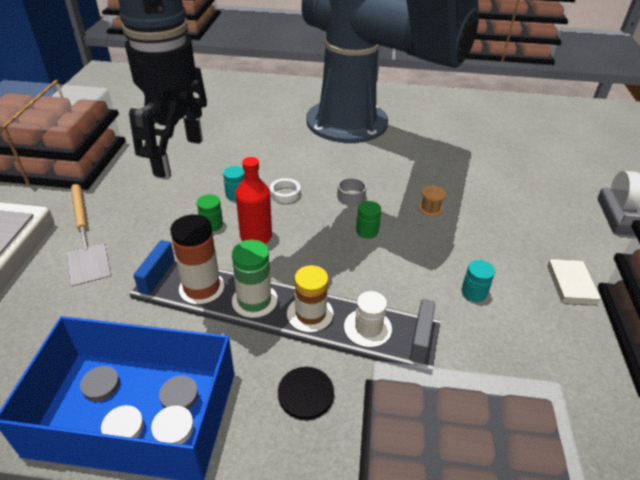

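The scene view shows all four jars upright on their marks: black (200,270), green (253,280), yellow (311,300) and white (371,318). The bottle is still at (254,210), and the gripper is clear and open.

```bash
python3 -c "
from station import *
print(sign_off())"
```

```text
the job is handed in; nothing more can be done
None
```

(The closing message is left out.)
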